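Lock the travel board's hold-down bar with its hairpin

ROBOT

A 6-joint arm with a two-finger parallel gripper is mounted at the origin on the work surface; the furniture and walls round the work are solid. World frame = base frame: x ahead of the robot, y to its left, z up, the work surface at z = 0. Lengths are in m, angles in rad, forces in N, time in s.
With the tool pointing down it reaches from about 0.35 to 0.775 m from the base axis. Payload 7.3 kg.
Tool frame: the origin (TCP) lies at the centre of the arm's flange, where the gripper is bolted on; the fingertips stand 178 mm ahead of it and the grasp point (between the pads) lies 159 mm ahead of it; z points along the fingers, y is the line along which they close (so a half turn about z gives the same grasp; the last joint's range is limited). The gripper opens to 92 mm and grips with 3 to 60 N. Pads are 19 mm wide; open, the fingers measure 130 mm over their backs; the gripper's body (75 mm by 190 mm) begins 47 mm behind the grasp point.
Start: joints at [1.15, 0.342, 1.524, -0, 1.275, -0.146], TCP at [0.142, 0.505, 0.405] pointing down, gripper open.
Joint ranges: [-2.53, 2.53], [-0.77, 2.02], [0.04, 2.7], [-1, 4.14], [0.28, 2.66], [-3.11, 3.11]. Speed limits (rad/s): [2.57, 2.57, 3.14, 3.14, 3.14, 3.14].

INTERFACE

Orientations are given as [roll, pitch, yaw] about the fixed x, y, z axes, in that order (R = Rz(yaw) Ry(pitch) Rx(roll)).
In Python, from cell import robot, telemetry, read_camera gives the robot as it stands (robot), with the cameras as plain functions and the readings (telemetry).
- The arm moves only by the shell command python3 drive.py 'ROWS' [OPENING] [FORCE]. ROWS is a JSON list of rows, 1 to 8 of them, each of 6 numbers: dx, dy, dz in m, then a rotation vector rx, ry, rz in rad; each row shifts and turns the commanded pose from where the row before left it, along the tool's axes as they then stand; what a row does not reach is not made up. A row lasts 1/12 s, in which the tool goes at most 0.0417 m and 0.125 rad, less where a joint would pass 70% of its speed; a pose out of reach is approached as far as the arm can. OPENING is the finger opening in m, set as the command begins (- or left out keeps the last). The fingers move at their own pace and stop on an object; FORCE is the grip in N (left out, the last holds). Time passes only in rows, so rows that do not move let the fingers close. It prints the time, the measured TCP pose, the force, the opening and the grip force at its end.
- telemetry.observe(): the state, without advancing time (a new reading comes with each control period).
- read_camera(name): name is "scene" or "side" or "wrist"; returns a dict with "image" (420x560x3 uint8, red, green, blue), "fx", "fy", "cx", "cy" (pixels), "pose" (4x4, takes a point from camera to world coordinates). Camera axes: x right, y down, z forward; pixel columns grow to the right and rows downward; lengths in m; the calibration is good to about 2 mm. A picture is of the moment at which its call begins. There is no depth.
- robot.hand_in(): hands the job in; it is judged then, once.
The state is a dict: "time": time; "qpos": joint angles; "qvel": joint speeds; "joint_efforts": joint torques, N m; "tool_pos": TCP position; "tool_rot": TCP orientation; "contact_force": force on the tool from outside, world axes, zero at the start; "torque": the same for the moment, N m; "opening": finger opening in m; "grip_force": force on a finger pad.
Only numpy, scipy, OpenCV 4.12 (cv2) and the standard library are available. Lean on these libraries where they do the work, as an engineer would, in place of code of your own. Each camera call takes 0.05 s, during which the arm holds its last target. There are 200 camera calls.

TASK

Secure the model house for transport: press the raised end of the hold-down bar fully down on its post, then start the straight leg of the loose steel hairpin through that post's cross hole and let go of it, so that it lines itself up. Then push it on from behind the coil until its bow has snapped over the post and sits round it, as on the other post; leave the things round about where they are.

Things in the scene. Friction and masses are not known exactly. Their poses are not given: they have to be found in the camera images.
- travel_board: Plywood board, fixed, 104 x 172 x 12 mm, with a model house (top at z 68 mm) between two upright steel posts 20 mm thick. Origin: centre of the underside, on the table. z up, y along the board, x the direction of both cross holes. Post axes at y = -62.5 mm (pinned, a like hairpin fitted for good, coil to -x) and y = +62.5 mm (open).
- post_hole (a point): Middle of the open post's cross hole, on the post axis, 94 mm above the table; axes as the board's. The hole is 7 mm wide and high, mouths countersunk to 11 mm, 10 mm before and behind this point. With the bar down, the top of its aluminium end plate lies 5 mm below this point; the plate reaches 22 mm from the post axis along x and y, and a started hairpin rests on it.
- post_top (a point): Centre of the open post's top, 110 mm above the table, 16 mm above the cross hole's axis.
- hold_bar (a joint): Angle (rad) of the wooden hold-down bar about its pinned end: 0 = fully down on its stop, larger = open end raised. Starts at 0.11 to 0.15, which hides the open post's cross hole. The hinge is stiff (about 5 N at bar_press turn it) and stays where it is left.
- bar_press (a point): Where the bar can be pressed from above with closed fingers: on its wooden top (30 mm wide), 34 mm from the open post's axis towards the pinned one, 91 mm from the pivot. Moves with the bar; 87 mm above the table when the bar is down.
- hairpin: Loose steel hairpin (spring cotter) of 5 mm wire, 80 g, flat on the table. Origin: on the coil's axis at the underside; x along the straight leg towards its end, z up. Coil 26 mm across, 10 mm high: grip it across y. Straight leg at y = -10.5, z = 2.5 mm, rounded end at x = 104 mm. Bow on the +y side of the leg: seat for the post at x = 55, lip at x = 66, flared end at x = 87, y = 10 mm.
- coil_back (a point): Back of the coil (x = -13, y = 0, z = 5 mm in the hairpin's frame; axes as the hairpin's): push here along +x. Let go with the leg through the hole, the hairpin stays there, its coil sagging by up to 10 degrees.
- pin_seat (a point): Point on the straight leg's axis (x = 55, y = -10.5, z = 2.5 mm in the hairpin's frame; axes as the hairpin's) that lies in the middle of the cross hole when the hairpin is home.
- leg_tip (a point): Point on the straight leg's axis near its end (x = 102, y = -10.5, z = 2.5 mm in the hairpin's frame); the rounded end is 2.5 mm further on. Axes as the hairpin's.
- bow (a joint): Angle (rad) by which the sprung bow is opened from the straight leg: 0 relaxed, about 0.09 while riding over the lip, about 0.01 seated on the post. 10 N m/rad about the coil's axis. Pushed on, the flare meets the post 25 mm before home, riding up takes roughly 4 to 12 N, the lip passes 12 to 5 mm before home with falling force, then the bow pulls itself on; going past home takes some 17 N.
- barrel_1: Dark model barrel lying on its side, 26 x 37 x 26 mm, a bystander; origin at its underside.
- dome_small: Small clay-coloured model dome on a square base, 56 mm across, 26 mm high, a bystander; origin at the centre of its underside.
- glue_bottle: Small white glue bottle with orange cap, 30 mm diameter, 74 mm high, a bystander; origin at the centre of its underside.

How it is judged:
On the way, in this order (a step that is already met when the one before it is completed fails the run):
1. the hold-down bar is pressed fully down (value of joint hold_bar below 0.015 rad), for 0.2 s.
2. the hairpin is let go with its straight leg through the post's cross hole, the bow not yet over the post (x of post_hole in the frame of pin_seat between 0.012 and 0.037 m and y of leg_tip in the frame of post_hole between -0.006 and 0.006 m and z of leg_tip in the frame of post_hole between -0.008 and 0.008 m and contact force between the fingers and hairpin below 0.2 N), for 0.1 s.
At the end, for the whole second after the job is handed in: Hairpin at rest with its seat within 5 mm along and 4 mm across of the middle of the open post's cross hole, leg within 0.25 rad of the hole, flat within 0.35 rad, bow closed on the post (joint under 0.035 rad); bar down within 0.02 rad; bystanders within 25 mm (x of pin_seat in the frame of post_hole between -0.005 and 0.005 m and y of pin_seat in the frame of post_hole between -0.004 and 0.004 m and z of pin_seat in the frame of post_hole between -0.004 and 0.004 m and angle between the x axis of hairpin and the x axis of post_hole, either way round below 0.25 rad and angle between hairpin's own z axis and vertical below 0.35 rad and value of joint bow below 0.035 rad and value of joint hold_bar below 0.02 rad and linear speed of hairpin below 0.01 m/s); the robot touches nothing.
It fails at once if a bystander (barrel, dome or glue bottle) is moved by more than 25 mm (distance of any of barrel_1, dome_small, glue_bottle from where it was at the start of the episode above 0.025 m).
It also fails if it takes over 59 s, if anything falls off the work surface, if the arm or the gripper's body presses on something with over 40 N, if the wrist force passes 120 N, or if a joint passes its speed limit or range.

## Working session

There is one attempt and no reset: what is moved stays moved. The work goes in short steps, Python scripts to look and compute and a shell command to move; the robot and the scene stay as the last step left them, time stands still between calls to the robot, and variables do not carry over. Pictures are saved under pics/ and viewed, at most 10 in all, crops included, and the job is handed in when it is done.

```bash
ls; mkdir -p pics
python3 - <<'E'
from cell import robot, telemetry, read_camera
import cv2,numpy as np
s=telemetry.observe();print(s)
ims=[]
for n in("scene","side","wrist"):
    c=read_camera(n);print(n,c["fx"],c["cx"],c["cy"],np.round(c["pose"],3).tolist())
    cv2.imwrite(f"pics/{n}0.png",c["image"][:,:,::-1]);np.savez(f"{n}0.npz",**c)
E
```

```text
cell.py
drive.py
pics
{'time': 0.0, 'qpos': array([ 1.14999353e+00,  3.42685402e-01,  1.52503655e+00,  7.11601524e-06,
        1.27540054e+00, -1.45996732e-01]), 'qvel': array([ 0.00032607, -0.0004905 ,  0.00104542, -0.00024487,  0.00072989,
       -0.00021096]), 'joint_efforts': array([-8.02065297e-04, -4.31240165e+01, -2.44210750e+01,  7.16783339e-02,
        5.60338818e-02, -1.14420366e-04]), 'tool_pos': array([0.14237909, 0.50517121, 0.40405731]), 'tool_rot': array([-3.14008008e+00, -2.29290908e-04,  2.86678434e+00]), 'contact_force': array([ 0.15416192, -0.58798433,  0.40029946]), 'torque': array([ 0.00425512, -0.03500405,  0.02593949]), 'grip_force': 0.0, 'opening': 0.09167275803586337}
scene 478.3231572664762 273.4819878658401 214.45774806346344 [[-0.116, 0.689, -0.715, 1.231], [0.993, 0.075, -0.089, 0.089], [-0.008, -0.721, -0.693, 0.817], [0.0, 0.0, 0.0, 1.0]]
side 397.4783139001958 276.7848200633243 217.80249242827537 [[-0.495, 0.765, -0.411, 0.845], [0.869, 0.444, -0.221, 0.211], [0.014, -0.467, -0.884, 0.899], [0.0, 0.0, 0.0, 1.0]]
wrist 296.6039053688786 280.86535199323714 202.25754975967806 [[0.271, 0.918, 0.291, 0.063], [0.963, -0.258, -0.084, 0.527], [-0.002, 0.303, -0.953, 0.384], [0.0, 0.0, 0.0, 1.0]]
```

View pics/scene0.png

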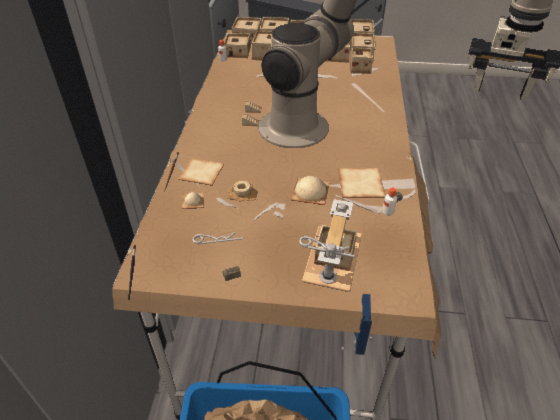

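View pics/side0.png

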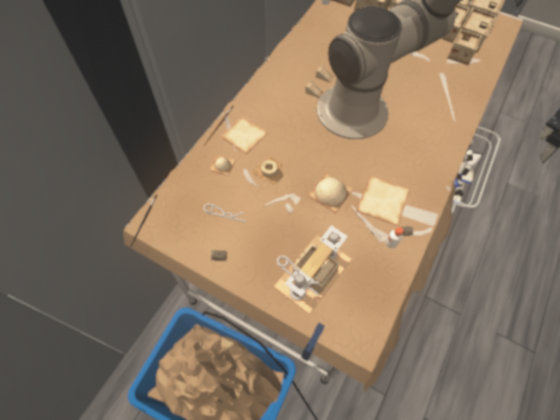

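The scene view shows the board with the open post near (341,208) and the pinned post near (330,245). The loose hairpin's coil is at (198,239), with its leg pointing right. The dome is near (310,188), the glue bottle at (390,202) and the barrel at (231,273).

```bash
cat > h.py <<'E'
import numpy as np,cv2
def ray(c,u,v):
    d=np.array([(u-c["cx"])/c["fx"],(v-c["cy"])/c["fy"],1.]);P=c["pose"];return P[:3,3],P[:3,:3]@d
def onz(c,u,v,z):
    o,d=ray(c,u,v);return o+d*(z-o[2])/d[2]
def proj(c,p):
    q=c["pose"][:3,:3].T@(np.asarray(p)-c["pose"][:3,3]);return np.array([c["fx"]*q[0]/q[2]+c["cx"],c["fy"]*q[1]/q[2]+c["cy"]])
def tri(obs):
    A=np.zeros((3,3));b=np.zeros(3)
    for c,u,v in obs:
        o,d=ray(c,u,v);d=d/np.linalg.norm(d);M=np.eye(3)-np.outer(d,d);A+=M;b+=M@o
    return np.linalg.solve(A,b)
def load(n): return dict(np.load(n+".npz"))
E
python3 - <<'E'
from h import *
c=load("scene0");d=load("side0")
for n,u,v,z in(("coil",198,239,.005),("tip",242,237,.0025),("open",341,203,.11),("pinned",330,245,.11),("barrel",231,275,0),("dome",310,200,0),("bottle",389,212,0)):print(n,onz(c,u,v,z).round(3))
a=cv2.resize(c["image"][180:300,180:300],None,fx=4,fy=4,interpolation=cv2.INTER_CUBIC)
b=cv2.resize(c["image"][190:300,295:375],None,fx=4.36,fy=4.36,interpolation=cv2.INTER_CUBIC)[:480]
b=cv2.resize(b,(320,480))
cv2.imwrite("pics/crop.png",np.hstack([a,b])[:,:,::-1])
E
```

```text
coil [ 0.493 -0.181  0.005]
tip [ 0.473 -0.08   0.002]
open [0.449 0.141 0.11 ]
pinned [0.576 0.121 0.11 ]
barrel [ 0.586 -0.086  0.   ]
dome [0.324 0.07  0.   ]
bottle [0.347 0.267 0.   ]
```

View pics/crop.png

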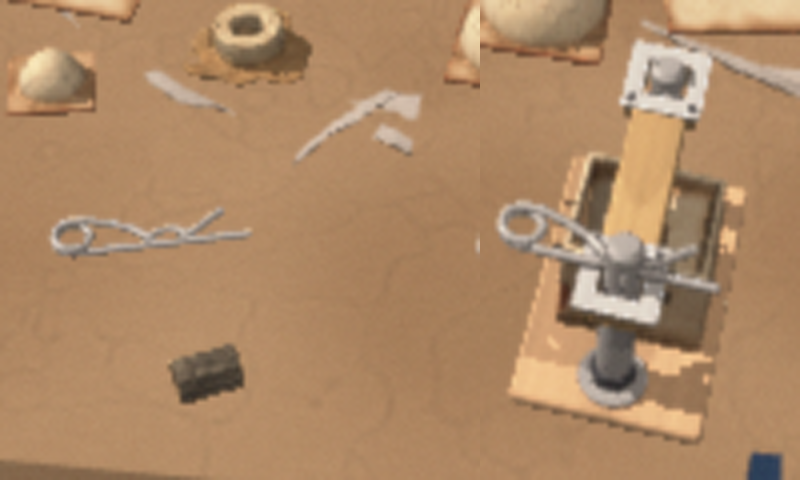

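The crop shows the loose hairpin with its coil at left (full-frame pixel about (198,239)), the bow on the far side and the straight leg on the near side. That matches the fitted pin. The open post's end plate is raised. I'll move over the work for a wrist view.

```bash
R='[0,0,0,0,0,0.125]'; python3 drive.py '[[0,0,0,0,0,0.125],[0,0,0,0,0,0.125],[0,0,0,0,0,0.125],[0,0,0,0,0,0.125],[0,0,0,0,0,0.125],[0,0,0,0,0,0.125],[0,0,0,0,0,0.125],[0,0,0,0,0,0.125]]' 0.09
python3 drive.py '[[-0.035,0.013,0,0,0,0],[-0.035,0.013,0,0,0,0],[-0.035,0.013,0,0,0,0],[-0.035,0.013,0,0,0,0],[-0.035,0.013,0,0,0,0],[-0.035,0.013,0,0,0,0],[-0.035,0.013,0,0,0,0],[-0.035,0.013,0,0,0,0]]'
python3 drive.py '[[-0.035,0.013,0,0,0,0],[-0.035,0.013,0,0,0,0],[-0.035,0.013,0,0,0,0],[-0.035,0.013,0,0,0,0],[-0.035,0.013,0,0,0,0],[-0.035,0.013,0,0,0,0],[-0.035,0.013,0,0,0,0],[0,0,0,0,0,0]]'
python3 - <<'E'
from cell import robot, telemetry, read_camera
from h import *
s=telemetry.observe();print(s["tool_pos"],s["tool_rot"])
c=read_camera("wrist");np.savez("w1.npz",**c)
for n,p in(("coil",(.493,-.181,.005)),("open",(.449,.141,.11))):print(n,proj(c,p))
cv2.imwrite("pics/w1.png",c["image"][:,:,::-1])
E
```

```text
time: 0.82
tool_pos: [0.1424, 0.5052, 0.4044]
tool_rot: [-3.141, 0.0, 1.861]
contact_force: [0.0, -0.3, 0.3]
opening: 0.09
grip_force: 0.0
time: 1.48
tool_pos: [0.3242, 0.2662, 0.4047]
tool_rot: [3.142, -0.0, 1.867]
contact_force: [1.2, 0.3, -0.3]
opening: 0.0903
grip_force: 0.0
time: 2.15
tool_pos: [0.4851, 0.0556, 0.4043]
tool_rot: [3.14, 0.002, 1.862]
contact_force: [0.0, 0.8, 0.6]
opening: 0.0899
grip_force: 0.0
[0.48511513 0.05558779 0.4042852 ] [3.14047863e+00 2.28610029e-03 1.86206279e+00]
coil [241.59601499 319.11490701]
open [269.60451869  94.121856  ]
```

View pics/w1.png

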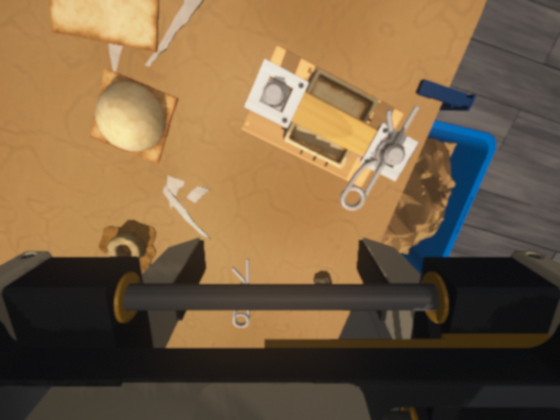

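The wrist view shows the open post's top near (275,93), the pinned post's top near (394,154) and the coil near (241,320). I'll measure these precisely.

Run:
```python
from h import *
c=load("w1");im=c["image"]
g=cv2.cvtColor(im,cv2.COLOR_RGB2GRAY)
def circ(u,v,r,rr):
    x0,y0=u-r,v-r
    p=cv2.resize(g[y0:v+r,x0:u+r],None,fx=6,fy=6,interpolation=cv2.INTER_CUBIC)
    k=cv2.HoughCircles(p,cv2.HOUGH_GRADIENT,1,200,param1=80,param2=12,minRadius=rr[0]*6,maxRadius=rr[1]*6)
    k=k[0,0];return (k[0]+.5)/6-.5+x0,(k[1]+.5)/6-.5+y0,k[2]/6
o=circ(275,93,24,(7,14));q=circ(394,154,24,(7,14));print(o,q)
O=onz(c,o[0],o[1],.11);P=onz(c,q[0],q[1],.11);print(O,P,np.linalg.norm(O-P))
h=O-P;print("board yaw",np.arctan2(h[1],h[0])-np.pi/2)
a=cv2.resize(im[60:190,235:430],None,fx=4,fy=4,interpolation=cv2.INTER_CUBIC)
for k in(o,q):cv2.circle(a,(int((k[0]-234.5)*4),int((k[1]-59.5)*4)),int(k[2]*4),(255,0,0),1)
# hairpin from the scene camera: bright pixels
s=load("scene0");i=s["image"][228:250,185:250].astype(int)
sat=i.max(2)-i.min(2)
m=(sat<55)&(i.min(2)>90)
for r in m.astype(int):print(''.join('.#'[x] for x in r))
cv2.imwrite("pics/c2.png",a[:,:,::-1])
```

```text
Traceback (most recent call last):
TypeError: 'NoneType' object is not subscriptable
```

Run:
```python
from h import *
c=load("w1");im=c["image"]
a=cv2.resize(im[60:190,235:430],None,fx=4,fy=4,interpolation=cv2.INTER_CUBIC)
s=load("scene0");i=s["image"][228:250,185:250].astype(int)
m=(i.max(2)-i.min(2)<55)&(i.min(2)>90)
for r in m.astype(int):print(''.join('.#'[x] for x in r))
cv2.imwrite("pics/c2.png",a[:,:,::-1])
```

```text
.................................................................
.................................................................
.................................................................
.................................................................
.................................................##..............
................................................###..............
..............#####...........................####...............
..........###############....................###.................
.........####################........###....###..................
........##########.......######...############...................
........###.....###.........########...#####...###########.......
.......###......###...........####.....##################........
........##......##............###################................
........##########...###################.........................
........#######################..................................
.........############............................................
.................................................................
.................................................................
.................................................................
.................................................................
.................................................................
.................................................................
```

View pics/c2.png

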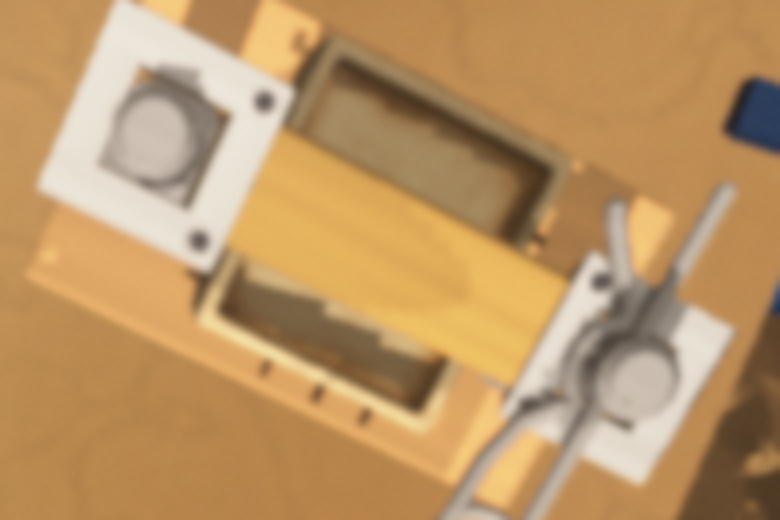

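The crop shows the open post's top centred at crop (157,140) and the pinned post's at (636,378), which are wrist pixels (273.9,94.6) and (393.6,154.1). The end plate is still raised round the open post.

Run:
```python
from h import *
from cell import robot, telemetry, read_camera
c=load("w1");s=load("scene0")
O=onz(c,273.9,94.6,.11);P=onz(c,393.6,154.1,.11);h=O-P
yaw=np.arctan2(h[1],h[0])-np.pi/2
print("O",O,"P",P,np.linalg.norm(h),"yaw",yaw)
print("scene proj",proj(s,O),proj(s,P))
# hairpin (scene): coil centre rows, leg line
i=s["image"][228:250,185:250].astype(int)
m=(i.max(2)-i.min(2)<55)&(i.min(2)>90)
# leg: lowest lit pixel per column, intensity-weighted from cols 23..56
pts=[]
for x in range(24,56):
    r=np.where(m[:,x])[0]; k=r.max(); w=[y for y in r if y>k-3]
    pts.append(onz(s,185+x,228+np.mean(w),.0025)[:2])
vx,vy,x0,y0=cv2.fitLine(np.float32(pts),cv2.DIST_HUBER,0,.01,.01).ravel()
print("leg yaw",np.arctan2(vy,vx), "leg pt",x0,y0,"tip",onz(s,185+57.5,238.4,.0025))
# coil: outer box cols 7..~20, rows 6.5..15.5
print("coil",onz(s,185+13,228+11,.005),"left edge",onz(s,185+6.5,239,.005))
T=telemetry.observe();psi=T["tool_rot"][2];tp=T["tool_pos"]
B=O-.034*h/np.linalg.norm(h);d=B[:2]-tp[:2]
print("bar press",B,"tool shift after turning to yaw",yaw," turn rz",psi-yaw)
ex=np.array([np.cos(yaw),np.sin(yaw)]);ey=np.array([np.sin(yaw),-np.cos(yaw)])
print(d@ex,d@ey)
```

```text
O [0.4526864  0.14169882 0.11      ] P [0.57305372 0.12388478 0.11      ] 0.12167839587310383 yaw 1.42386555375111
scene proj [341.40649119 204.27494982] [331.58834419 244.144908  ]
leg yaw -1.3054329 leg pt 0.4870222 -0.11978913 tip [ 0.4775072  -0.07820351  0.0025    ]
coil [ 0.49297544 -0.18055735  0.005     ] left edge [ 0.49462285 -0.19564608  0.005     ]
bar press [0.48632005 0.13672113 0.11      ] tool shift after turning to yaw 1.42386555375111  turn rz 0.4384311112190784
0.07869830917166265 -0.008828473647833634
```

```bash
python3 drive.py '[[0,0,0,0,0,0.11],[0,0,0,0,0,0.11],[0,0,0,0,0,0.11],[0,0,0,0,0,0.11],[0.026,0,0,0,0,0],[0.026,0,0,0,0,0],[0.0265,-0.001,0,0,0,0]]' 0.0 10
python3 drive.py '[[0,0,0.03,0,0,0],[0,0,0.03,0,0,0],[0,0,0.03,0,0,0],[0,0,0.025,0,0,0],[0,0,0,0,0,0]]'
python3 drive.py '[[0,0,0.004,0,0,0],[0,0,0.004,0,0,0],[0,0,0.004,0,0,0],[0,0,0.004,0,0,0],[0,0,0.004,0,0,0],[0,0,0,0,0,0]]'
```

```text
time: 2.78
tool_pos: [0.4917, 0.1394, 0.4047]
tool_rot: [-3.141, -0.0, 1.426]
contact_force: [1.0, -0.5, 0.8]
opening: 0.0479
grip_force: 0.0
time: 3.2
tool_pos: [0.49, 0.1386, 0.2853]
tool_rot: [-3.132, 0.002, 1.428]
contact_force: [-1.0, 0.0, -0.8]
opening: 0.0144
grip_force: 0.0
time: 3.7
tool_pos: [0.4925, 0.138, 0.27]
tool_rot: [3.14, -0.001, 1.427]
contact_force: [0.8, 0.2, 0.7]
opening: 0.0003
grip_force: 0.3
```

```bash
python3 drive.py '[[0,0,0.002,0,0,0],[0,0,0.002,0,0,0],[0,0,0,0,0,0]]'; python3 drive.py '[[0,0,0.002,0,0,0],[0,0,0,0,0,0]]';python3 drive.py '[[0,0,0.002,0,0,0],[0,0,0,0,0,0]]'
```

```text
time: 3.95
tool_pos: [0.4924, 0.1379, 0.2659]
tool_rot: [3.141, -0.0, 1.427]
contact_force: [-1.1, 1.1, 1.7]
opening: 0.0009
grip_force: 0.9
time: 4.12
tool_pos: [0.4924, 0.1379, 0.265]
tool_rot: [3.141, -0.0, 1.427]
contact_force: [-3.3, -0.1, 12.3]
opening: 0.0002
grip_force: 6.5
time: 4.28
tool_pos: [0.4923, 0.1379, 0.2647]
tool_rot: [3.14, -0.001, 1.427]
contact_force: [-9.1, -0.5, 28.8]
opening: 0.0004
grip_force: 14.4
```

The bar bottoms out at tip height 87 mm, as specified, so it's down. I'll hold briefly, retreat, and go over the hairpin.

```bash
python3 drive.py '[[0,0,0,0,0,0],[0,0,0,0,0,0],[0,0,0,0,0,0],[0,0,-0.02,0,0,0],[0,0,-0.035,0,0,0],[0,0,-0.035,0,0,0],[0,0,-0.035,0,0,0],[0,0,0,0,0,0]]' 0.06 10
python3 drive.py '[[0,0,0,0,0,-0.102],[0,0,0,0,0,-0.102],[0,0,0,0,0,-0.102],[0,0,0,0,0,-0.103]]'
python3 drive.py '[[-0.0384,-0.0103,0,0,0,0],[-0.0384,-0.0103,0,0,0,0],[-0.0384,-0.0103,0,0,0,0],[-0.0384,-0.0103,0,0,0,0],[-0.0384,-0.0103,0,0,0,0],[-0.0384,-0.0103,0,0,0,0],[-0.0384,-0.0103,0,0,0,0],[-0.0384,-0.0103,0,0,0,0]]'
python3 drive.py '[[0,0,0.035,0,0,0],[0,0,0.035,0,0,0],[0,0,0.035,0,0,0],[0,0,0.035,0,0,0],[0,0,0,0,0,0]]'
python3 - <<'E'
from cell import robot, telemetry, read_camera
from h import *
s=telemetry.observe();print(s["tool_pos"],s["tool_rot"])
c=read_camera("wrist");np.savez("w2.npz",**c)
print(proj(c,(.493,-.1805,.005)))
d=read_camera("scene");np.savez("s2.npz",**d)
e=read_camera("side");np.savez("d2.npz",**e)
a=cv2.resize(d["image"][190:270,310:370],(360,480),interpolation=cv2.INTER_CUBIC)
b=cv2.resize(c["image"][140:340,190:370],(432,480),interpolation=cv2.INTER_CUBIC)
cv2.imwrite("pics/w2.png",np.hstack([b,a])[:,:,::-1])
E
```

```text
time: 4.95
tool_pos: [0.4936, 0.1379, 0.3933]
tool_rot: [3.13, -0.003, 1.427]
contact_force: [1.9, 0.3, -0.4]
opening: 0.0492
grip_force: 0.0
time: 5.28
tool_pos: [0.4924, 0.1377, 0.3863]
tool_rot: [-3.141, 0.0, 1.841]
contact_force: [0.3, -0.3, 0.2]
opening: 0.0599
grip_force: 0.0
time: 5.95
tool_pos: [0.4929, -0.1823, 0.3863]
tool_rot: [-3.142, 0.0, 1.836]
contact_force: [1.0, -0.4, -0.3]
opening: 0.0601
grip_force: 0.0
time: 6.37
tool_pos: [0.4911, -0.1795, 0.2404]
tool_rot: [-3.133, -0.008, 1.835]
contact_force: [-0.9, 0.7, -1.0]
opening: 0.0601
grip_force: 0.0
[ 0.49109713 -0.1794536   0.24041497] [-3.13268047 -0.00831925  1.83519168]
[286.2373202  222.26847111]
```

View pics/w2.png

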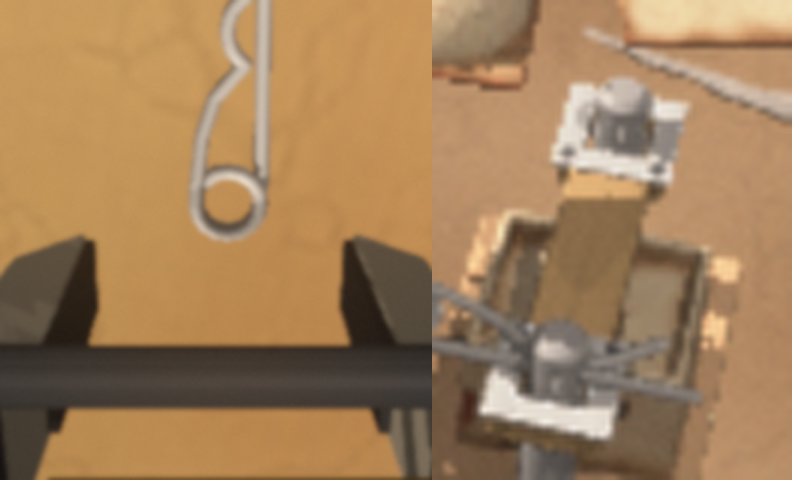

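The wrist crop shows the coil at pixel (285,225), with the leg running straight up the image, so it is aligned with the tool. The scene crop shows the bar and plate down, with the post standing out above.

Run:
```python
from h import *
c=load("w2")
C=onz(c,285,225,.006);a=onz(c,300,144.2,.0025);b=onz(c,299.2,206.7,.0025);t=a-b
print("coil",C,"leg yaw",np.arctan2(t[1],t[0]))
y=1.835;ex=np.array([np.cos(y),np.sin(y)]);ey=np.array([np.sin(y),-np.cos(y)])
d=C[:2]-np.array([.4911,-.1795]);print(d@ex,d@ey)
```

```text
coil [ 0.49256781 -0.18257626  0.006     ] leg yaw 1.8418081393911125
-0.0033528245424734675 0.000613544049362023
```

```bash
python3 drive.py '[[-0.002,0,0.02,0,0,0],[0,0,0.02,0,0,0],[0,0,0.015,0,0,0],[0,0,0.006,0,0,0],[0,0,0,0,0,0],[0,0,0,0,0,0]]'
```

```text
time: 7.02
tool_pos: [0.4946, -0.1824, 0.1874]
tool_rot: [3.139, 0.002, 1.836]
contact_force: [0.6, -1.6, 0.2]
opening: 0.0598
grip_force: 0.0
```

```bash
python3 drive.py '[[0,0,0.0035,0,0,0],[0,0,0.003,0,0,0],[0,0,0,0,0,0]]'; python3 drive.py '[[0,0,0,0,0,0],[0,0,0,0,0,0],[0,0,0,0,0,0],[0,0,0,0,0,0],[0,0,0,0,0,0],[0,0,0,0,0,0]]' 0.0 30
```

```text
time: 7.27
tool_pos: [0.4939, -0.1821, 0.1795]
tool_rot: [3.141, 0.0, 1.836]
contact_force: [-0.2, 0.3, -0.0]
opening: 0.0599
grip_force: 0.0
time: 7.77
tool_pos: [0.4938, -0.1821, 0.1792]
tool_rot: [3.142, -0.0, 1.836]
contact_force: [0.3, -0.4, -0.0]
opening: 0.0252
grip_force: 30.0
```

```bash
python3 drive.py '[[0,0,-0.02,0,0,0],[0,0,-0.035,0,0,0],[0,0,-0.035,0,0,0],[0,0,-0.035,0,0,0],[0,0,0,0,0,0.103],[0,0,0,0,0,0.103],[0,0,0,0,0,0.103],[0,0,0,0,0,0.103]]'
python3 drive.py '[[0.0309,-0.0165,0,0,0,0],[0.0309,-0.0165,0,0,0,0],[0.0309,-0.0165,0,0,0,0],[0.0309,-0.0165,0,0,0,0],[0.0309,-0.0165,0,0,0,0],[0.0307,-0.0162,0,0,0,0],[0,0,0,0,0,0],[0,0,0,0,0,0]]'
python3 - <<'E'
from cell import robot, telemetry, read_camera
from h import *
s=telemetry.observe();print(s["tool_pos"],s["tool_rot"],s["opening"])
c=read_camera("wrist");np.savez("w3.npz",**c)
d=read_camera("scene");np.savez("s3.npz",**d)
e=read_camera("side");np.savez("d3.npz",**e)
print(proj(c,(.4527,.1417,.11)),proj(d,(.4527,.1417,.11)),proj(e,(.4527,.1417,.11)))
b=cv2.resize(c["image"][0:300,150:400],(400,480),interpolation=cv2.INTER_CUBIC)
a=cv2.resize(d["image"][165:265,290:370],(384,480),interpolation=cv2.INTER_CUBIC)
cv2.imwrite("pics/w3.png",np.hstack([b,a])[:,:,::-1])
E
```

```text
time: 8.43
tool_pos: [0.4937, -0.182, 0.3043]
tool_rot: [3.142, -0.0, 1.419]
contact_force: [-0.1, 0.0, -1.2]
opening: 0.0254
grip_force: 30.0
time: 9.1
tool_pos: [0.4227, 0.017, 0.3043]
tool_rot: [-3.142, -0.0, 1.427]
contact_force: [0.6, -0.1, -0.7]
opening: 0.0253
grip_force: 30.0
[0.42269713 0.01696324 0.30432273] [-3.14153031e+00 -5.77961065e-07  1.42732425e+00] 0.02530888267970027
[304.30112861  13.02739379] [341.40694595 204.27919626] [332.95076257 234.79018699]
```

View pics/w3.png

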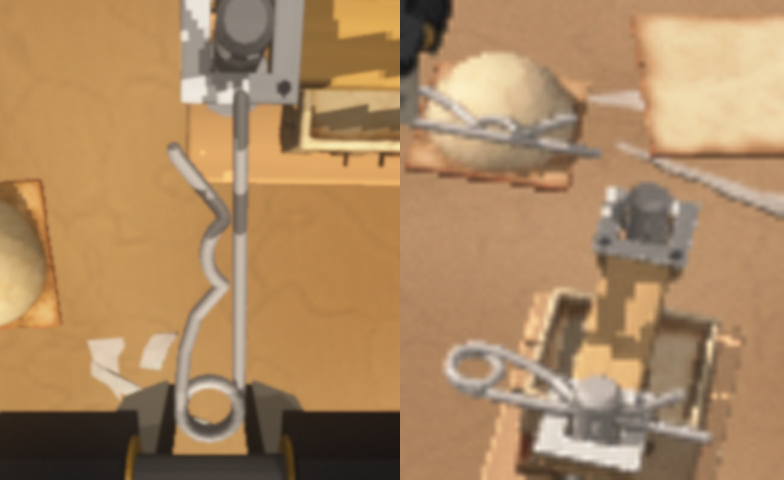

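The wrist crop shows the leg tip at pixel (301,59) and the post's top at about (302,13), with the leg parallel to the hole's direction. The scene crop agrees. I'll work out the offsets.

Run:
```python
from h import *
c=load("w3");g=cv2.cvtColor(c["image"],cv2.COLOR_RGB2GRAY).astype(int)
for r in (4,8,12,16,20,80,90,180,210):print(r,g[r,278:330].tolist() if r<50 else g[r,290:312].tolist())
zl=.3043-.1767
a=onz(c,149.4+150,237.5,zl);b=onz(c,150+151.25,59.4,zl);t=b-a
print("leg yaw",np.arctan2(t[1],t[0]),"tip",b,"len from TCP",)
y=1.4235;ex=np.array([np.cos(y),np.sin(y)]);ey=np.array([np.sin(y),-np.cos(y)])
tp=np.array([.4227,.0170])
for n,p in(("tip",b),("leg",a),("post",onz(c,302.2,12.5,.11)),("O",np.array([.4527,.1417]))):
    d=p[:2]-tp;print(n,"x",d@ex,"y",d@ey)
```

```text
4 [229, 226, 207, 165, 124, 102, 86, 78, 82, 89, 93, 96, 101, 111, 120, 126, 128, 128, 129, 130, 130, 130, 129, 129, 130, 130, 130, 129, 131, 129, 130, 130, 130, 129, 129, 129, 125, 120, 110, 106, 104, 99, 93, 104, 129, 149, 155, 158, 158, 160, 158, 159]
8 [230, 227, 210, 174, 144, 131, 115, 99, 91, 90, 92, 98, 108, 121, 127, 128, 129, 128, 128, 128, 128, 129, 128, 129, 129, 129, 129, 129, 130, 130, 130, 130, 130, 130, 130, 130, 129, 126, 117, 108, 104, 101, 104, 118, 137, 151, 157, 159, 160, 159, 159, 160]
12 [230, 228, 213, 193, 181, 168, 139, 109, 92, 90, 92, 103, 116, 126, 129, 130, 130, 130, 129, 130, 130, 131, 130, 130, 130, 130, 128, 130, 129, 130, 131, 130, 130, 130, 131, 131, 130, 128, 121, 111, 104, 102, 106, 120, 139, 152, 157, 159, 159, 160, 160, 160]
16 [226, 222, 206, 186, 170, 150, 119, 94, 86, 87, 86, 92, 105, 120, 128, 132, 132, 132, 133, 132, 133, 132, 133, 132, 132, 132, 132, 133, 132, 133, 133, 133, 133, 134, 133, 133, 130, 122, 111, 102, 99, 99, 107, 124, 142, 153, 158, 158, 159, 160, 159, 159]
20 [209, 212, 195, 168, 137, 108, 89, 81, 82, 83, 84, 83, 88, 96, 111
[... 212 characters left out ...]
130, 102, 98, 106, 115, 122, 124, 119, 114, 118, 135, 156, 168, 170, 172, 170, 170]
90 [177, 177, 177, 175, 166, 146, 132, 132, 127, 121, 121, 123, 119, 118, 127, 150, 169, 176, 178, 177, 178, 178]
180 [196, 186, 171, 156, 145, 138, 145, 162, 177, 186, 187, 182, 171, 157, 148, 146, 145, 146, 146, 146, 146, 145]
210 [152, 151, 152, 151, 146, 142, 148, 166, 181, 187, 186, 179, 166, 153, 145, 146, 148, 150, 150, 149, 149, 147]
leg yaw 1.4371506730906243 tip [0.44706488 0.11811462 0.1276    ] len from TCP
tip x 0.10359559664059441 y 0.009261031897471114
leg x 0.010093186370345062 y 0.010537482019185208
post x 0.12798403723880092 y 0.010289177406784554
O x 0.1277526137512926 y 0.01137363968626751
```

```bash
python3 drive.py '[[0,0.001,0.01,0,0,0.022],[0,0,0.01,0,0,0],[0,0,0.01,0,0,0],[0,0,0.003,0,0,0],[0,0,0,0,0,0],[0,0,0,0,0,0]]'
python3 drive.py '[[0.005,0,0,0,0,0],[0.004,0,0,0,0,0],[0,0,0,0,0,0],[0,0,0,0,0,0]]'
python3 - <<'E'
from cell import robot, telemetry, read_camera
from h import *
s=telemetry.observe();print(s["tool_pos"],s["tool_rot"],s["opening"],s["contact_force"])
c=read_camera("wrist");np.savez("w4.npz",**c)
d=read_camera("scene");e=read_camera("side")
b=cv2.resize(c["image"][0:200,210:370],(320,400),interpolation=cv2.INTER_CUBIC)
a=cv2.resize(d["image"][185:265,300:364],(320,400),interpolation=cv2.INTER_CUBIC)
f=cv2.resize(e["image"][210:260,300:360][:, :40],(160,200),interpolation=cv2.INTER_CUBIC)
f=np.vstack([f,f*0])
cv2.imwrite("pics/w4.png",np.hstack([b,a,f])[:,:,::-1])
E
```

```text
time: 9.75
tool_pos: [0.4247, 0.0148, 0.2713]
tool_rot: [-3.142, -0.0, 1.401]
contact_force: [-0.0, -0.5, -0.7]
opening: 0.0255
grip_force: 30.0
time: 10.08
tool_pos: [0.4259, 0.0246, 0.2715]
tool_rot: [3.141, -0.0, 1.403]
contact_force: [0.0, -0.3, -0.2]
opening: 0.0252
grip_force: 30.0
[0.42593117 0.02462057 0.27151145] [ 3.14086715e+00 -1.24839506e-04  1.40262647e+00] 0.02520028203126379 [ 0.04663421 -0.29559203 -0.15108468]
```

View pics/w4.png

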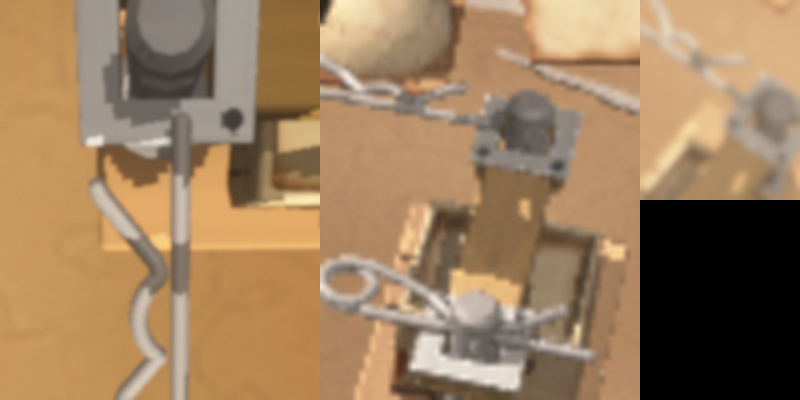

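The wrist crop shows the leg tip over the plate edge at pixel (300.5,57) and the post's top centred at about (295.5,12). The leg looks slightly right of the post, so I'll compute the offset.

Run:
```python
from h import *
c=load("w4");g=cv2.cvtColor(c["image"],cv2.COLOR_RGB2GRAY).astype(int)
for r in (8,16,30,75,110,150):print(r,g[r,265:325:1].tolist())
y=1.4235;ex=np.array([np.cos(y),np.sin(y)]);ey=np.array([np.sin(y),-np.cos(y)])
tp=np.array([.4259,.0246]);zl=.2715-.1767
for n,p in(("tip",onz(c,300.5,58,zl)),("leg",onz(c,299.5,160,zl)),("post",onz(c,295.5,12,.11)),("O",np.array([.4527,.1417]))):
    d=p[:2]-tp;print(n,"x",(d@ex).round(4),"y",(d@ey).round(4))
```

```text
8 [153, 155, 153, 142, 139, 159, 167, 141, 106, 90, 88, 88, 93, 103, 118, 126, 127, 128, 128, 128, 128, 128, 129, 129, 128, 129, 129, 128, 129, 129, 129, 130, 130, 130, 129, 129, 130, 130, 130, 130, 130, 130, 130, 130, 130, 129, 123, 113, 104, 101, 101, 103, 113, 133, 149, 156, 157, 160, 160, 161]
16 [153, 154, 152, 142, 124, 121, 115, 96, 83, 82, 83, 83, 83, 85, 92, 109, 122, 128, 130, 131, 130, 131, 130, 131, 131, 130, 131, 131, 132, 131, 131, 132, 131, 132, 131, 131, 132, 132, 132, 131, 131, 132, 132, 130, 125, 113, 101, 96, 97, 96, 96, 99, 112, 137, 152, 157, 159, 160, 161, 160]
30 [127, 111, 105, 98, 88, 88, 101, 106, 94, 73, 61, 59, 58, 62, 65, 71, 75, 76, 74, 74, 74, 75, 76, 77, 78, 78, 78, 78, 79, 79, 78, 80, 80, 80, 82, 81, 81, 83, 84, 84, 85, 85, 84, 81, 74, 67, 63, 65, 66, 64, 61, 76, 109, 138, 154, 158, 159, 161, 161, 161]
75 [89, 88, 88, 87, 88, 89, 88, 90, 95, 107, 121, 133, 143, 154, 159, 161, 161, 162, 161, 161, 161, 159, 150, 127, 102, 91, 88, 88, 88, 85, 82, 85, 95, 105, 114, 122, 123, 118, 112, 102, 95, 88, 88, 87, 88, 88, 89, 91, 109, 136, 157, 163, 165, 165, 165, 165, 166, 165, 156, 131]
110 [173, 179, 187, 192, 195, 197, 196, 189, 175, 157, 139, 138, 154, 168, 176, 179, 180, 181, 180, 179, 180, 180, 180, 180, 180, 180, 180, 180, 178, 170, 150, 143, 156, 174, 186, 192, 191, 183, 171, 163, 168, 176, 179, 179, 179, 179, 179, 179, 179, 179, 180, 180, 179, 180, 180, 180, 180, 180, 180, 181]
150 [153, 152, 152, 151, 152, 151, 151, 151, 148, 143, 131, 126, 137, 157, 175, 187, 193, 195, 190, 180, 166, 155, 149, 146, 146, 145, 145, 145, 145, 141, 136, 143, 161, 177, 187, 190, 187, 177, 162, 152, 148, 147, 147, 146, 147, 145, 145, 144, 142, 143, 143, 142, 143, 143, 143, 143, 143, 142, 142, 141]
tip x 0.104 y 0.0116
leg x 0.0548 y 0.0111
post x 0.1193 y 0.0086
O x 0.1198 y 0.0093
```

```bash
python3 drive.py '[[0,-0.0018,0,0,0,-0.01],[0,0,0,0,0,0],[0,0,0,0,0,0]]'
python3 drive.py '[[0.004,0,0,0,0,0],[0.004,0,0,0,0,0],[0.004,0,0,0,0,0],[0,0,0,0,0,0]]'
python3 drive.py '[[0.004,0,0,0,0,0],[0.003,0,0,0,0,0],[0,0,0,0,0,0]]'
```

```text
time: 10.48
tool_pos: [0.4239, 0.0245, 0.2712]
tool_rot: [-3.142, -0.0, 1.412]
contact_force: [0.1, -0.4, -1.0]
opening: 0.0254
grip_force: 30.0
time: 10.82
tool_pos: [0.4261, 0.0371, 0.2712]
tool_rot: [3.141, -0.0, 1.412]
contact_force: [-0.4, -0.4, -1.5]
opening: 0.0253
grip_force: 30.0
time: 11.07
tool_pos: [0.4271, 0.0438, 0.2712]
tool_rot: [3.142, -0.0, 1.412]
contact_force: [-0.2, 0.4, 0.0]
opening: 0.0253
grip_force: 30.0
```

```bash
python3 drive.py '[[0.004,0,0,0,0,0],[0.004,0,0,0,0,0],[0.004,0,0,0,0,0],[0.0035,0,0,0,0,0],[0,0,0,0,0,0],[0,0,0,0,0,0]]'
python3 - <<'E'
from cell import robot, telemetry, read_camera
from h import *
s=telemetry.observe();print(s["tool_pos"],s["tool_rot"],s["opening"],s["contact_force"])
c=read_camera("wrist");np.savez("w5.npz",**c)
d=read_camera("scene");e=read_camera("side")
b=cv2.resize(c["image"][0:250,180:380],(320,400),interpolation=cv2.INTER_CUBIC)
a=cv2.resize(d["image"][185:225,300:364],(480,300),interpolation=cv2.INTER_CUBIC);a=np.vstack([a,np.zeros((100,480,3),np.uint8)])
cv2.imwrite("pics/w5.png",np.hstack([b,a])[:,:,::-1])
E
```

```text
time: 11.57
tool_pos: [0.4295, 0.0589, 0.2712]
tool_rot: [-3.142, -0.0, 1.412]
contact_force: [-0.3, 0.6, -0.9]
opening: 0.0255
grip_force: 30.0
[0.42952199 0.05886999 0.27118483] [-3.14156276e+00 -3.04017666e-05  1.41240649e+00] 0.025465898214935917 [-0.2862465   0.59462129 -0.93900894]
```

View pics/w5.png

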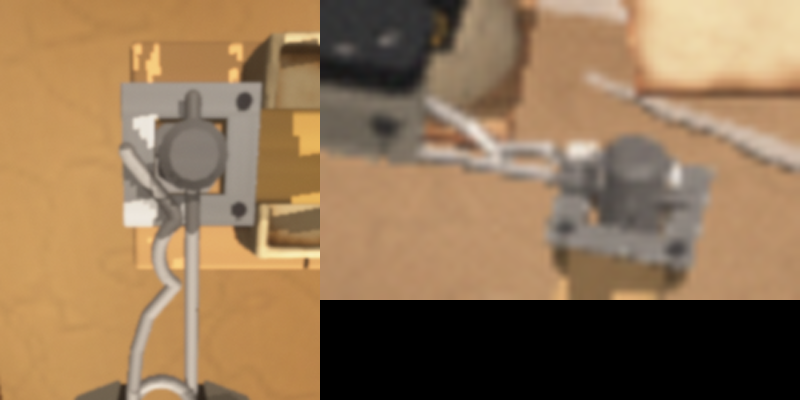

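The wrist crop shows the leg through the post, its tip emerging beyond at crop (192,95), with the flare just short of the post. I'll let go.

```bash
python3 drive.py '[[0,0,0,0,0,0],[0,0,0,0,0,0],[0,0,0,0,0,0],[0,0,0,0,0,0],[0,0,0,0,0,0],[0,0,0,0,0,0],[0,0,0,0,0,0],[0,0,0,0,0,0]]' 0.075
python3 drive.py '[[0,0,-0.01,0,0,0],[0,0,-0.02,0,0,0],[0,0,-0.03,0,0,0],[0,0,-0.03,0,0,0],[0,0,0,0,0,0],[0,0,0,0,0,0]]'
python3 - <<'E'
from cell import robot, telemetry, read_camera
from h import *
s=telemetry.observe();print(s["tool_pos"],s["tool_rot"],s["opening"],s["contact_force"])
c=read_camera("wrist");np.savez("w6.npz",**c)
d=read_camera("scene");e=read_camera("side");np.savez("s6.npz",**d);np.savez("d6.npz",**e)
print(proj(c,(.4295,.0589,.085)),proj(d,(.4295,.0589,.085)),proj(e,(.4295,.0589,.085)))
b=cv2.resize(c["image"][50:300,180:380],(320,400),interpolation=cv2.INTER_CUBIC)
a=cv2.resize(d["image"][185:225,290:364],(480,260),interpolation=cv2.INTER_CUBIC)
f=cv2.resize(e["image"][200:260,280:370],(480,320),interpolation=cv2.INTER_CUBIC)
b=np.vstack([b,np.zeros((180,320,3),np.uint8)])
cv2.imwrite("pics/w6.png",np.hstack([b,np.vstack([a,f])])[:,:,::-1])
E
```

```text
time: 12.38
tool_pos: [0.4295, 0.0586, 0.2712]
tool_rot: [3.142, -0.0, 1.412]
contact_force: [-0.9, 0.1, 1.2]
opening: 0.0727
grip_force: 0.0
time: 12.88
tool_pos: [0.4298, 0.0586, 0.3626]
tool_rot: [3.138, -0.001, 1.412]
contact_force: [-0.7, -0.0, -0.5]
opening: 0.0749
grip_force: 0.0
[0.42975011 0.05863464 0.36258404] [ 3.13764075e+00 -5.48115332e-04  1.41188590e+00] 0.07486683489901517 [-0.6886792  -0.01745744 -0.53060697]
[279.43727709 201.48290226] [303.78544482 202.83463217] [303.78719056 215.45888448]
```

View pics/w6.png

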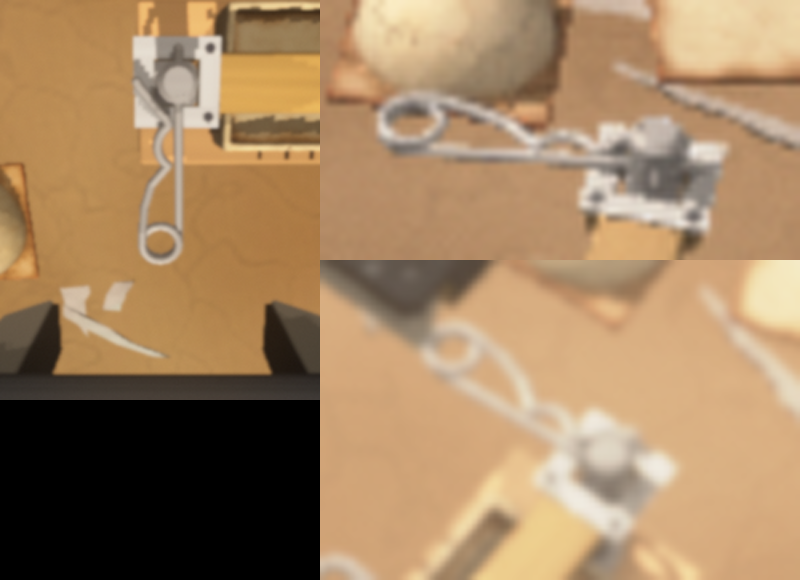

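All three views show the hairpin hanging started in the hole. The coil is at wrist (280,202.5), scene (304,203.5) and side (305.3,217.3). I'll triangulate its height and plan the push.

Run:
```python
from h import *
w,s,d=load("w6"),load("s6"),load("d6")
C=tri([(w,280,202.5),(s,304,203.5),(d,305.3,217.3)]);print("coil",C,tri([(w,280,202.5),(s,304,203.5)]))
y=1.4235;ex=np.array([np.cos(y),np.sin(y)]);ey=np.array([np.sin(y),-np.cos(y)])
O=np.array([.4527,.1417]);q=C[:2]-O;print("rel hole x,y(tool)",q@ex,q@ey)
```

```text
coil [0.43036496 0.06034348 0.08372936] [0.43006137 0.05857061 0.08404657]
rel hole x,y(tool) -0.08375353421312477 -0.010152956104506783
```

```bash
python3 drive.py '[[-0.02,0,0,0,0,-0.0115],[-0.021,0,0,0,0,0],[0,0,0,0,0,0],[0,0,0,0,0,0],[0,0,0,0,0,0],[0,0,0,0,0,0],[0,0,0,0,0,0],[0,0,0,0,0,0]]' 0.0 15
python3 drive.py '[[0,0,0.03,0,0,0],[0,0,0.03,0,0,0],[0,0,0.03,0,0,0],[0,0,0.02,0,0,0],[0,0,0.005,0,0,0],[0,0,0,0,0,0],[0,0,0,0,0,0]]'
```

```text
time: 13.7
tool_pos: [0.4233, 0.0186, 0.3611]
tool_rot: [-3.141, -0.0, 1.424]
contact_force: [-0.5, 1.3, 1.0]
opening: 0.0263
grip_force: 0.0
time: 14.28
tool_pos: [0.4237, 0.0182, 0.2469]
tool_rot: [3.141, -0.0, 1.424]
contact_force: [0.3, 0.1, 0.5]
opening: 0.0006
grip_force: 0.0
```

```bash
python3 drive.py '[[0.005,0,0,0,0,0],[0.005,0,0,0,0,0],[0.004,0,0,0,0,0],[0,0,0,0,0,0]]'
python3 drive.py '[[0.003,0,0,0,0,0],[0.003,0,0,0,0,0],[0,0,0,0,0,0]]'
python3 drive.py '[[0.003,0,0,0,0,0],[0.002,0,0,0,0,0]]'
```

```text
time: 14.62
tool_pos: [0.4256, 0.0328, 0.247]
tool_rot: [3.14, -0.0, 1.424]
contact_force: [-0.7, 0.2, 0.1]
opening: 0.0001
grip_force: 0.0
time: 14.87
tool_pos: [0.4263, 0.0383, 0.2463]
tool_rot: [3.141, -0.0, 1.424]
contact_force: [-0.1, -0.5, 0.1]
opening: 0.0002
grip_force: 0.0
time: 15.03
tool_pos: [0.427, 0.0429, 0.2462]
tool_rot: [-3.142, 0.0, 1.423]
contact_force: [-0.7, -2.7, 0.8]
opening: 0.0005
grip_force: 1.1
```

```bash
python3 drive.py '[[0.003,0,0,0,0,0],[0.003,0,0,0,0,0]]'
python3 drive.py '[[0.003,0,0,0,0,0],[0.003,0,0,0,0,0]]'
```

```text
time: 15.2
tool_pos: [0.4276, 0.0484, 0.246]
tool_rot: [-3.14, 0.002, 1.424]
contact_force: [-2.1, -9.7, 0.7]
opening: 0.0004
grip_force: 4.9
time: 15.37
tool_pos: [0.4283, 0.0541, 0.246]
tool_rot: [-3.14, 0.002, 1.424]
contact_force: [-2.5, -10.5, 1.6]
opening: 0.0007
grip_force: 5.2
```

```bash
python3 drive.py '[[0.003,0,0,0,0,0],[0.002,0,0,0,0,0]]'
python3 drive.py '[[0.002,0,0,0,0,0],[0.002,0,0,0,0,0]]'
```

```text
time: 15.53
tool_pos: [0.4293, 0.0594, 0.2462]
tool_rot: [-3.141, 0.001, 1.423]
contact_force: [0.4, -3.0, 1.3]
opening: 0.0003
grip_force: 1.5
time: 15.7
tool_pos: [0.4301, 0.0639, 0.2462]
tool_rot: [3.142, -0.0, 1.423]
contact_force: [0.3, -0.4, -0.8]
opening: 0.0007
grip_force: 0.0
```

```bash
python3 drive.py '[[0.001,0,0,0,0,0],[0,0,0,0,0,0]]';python3 drive.py '[[0.001,0,0,0,0,0],[0,0,0,0,0,0]]'
```

```text
time: 15.87
tool_pos: [0.4302, 0.065, 0.2462]
tool_rot: [3.142, -0.0, 1.424]
contact_force: [0.4, -0.1, -0.1]
opening: 0.0007
grip_force: 0.0
time: 16.03
tool_pos: [0.4303, 0.0658, 0.2462]
tool_rot: [3.142, -0.0, 1.423]
contact_force: [-0.6, -1.0, -0.4]
opening: 0.0005
grip_force: 0.0
```

```bash
python3 drive.py '[[-0.01,0,0,0,0,0],[-0.015,0,0,0,0,0],[0,0,-0.03,0,0,0],[0,0,-0.03,0,0,0],[0,0,-0.03,0,0,0],[0,0,-0.03,0,0,0],[0,0,0,0,0,0],[0,0,0,0,0,0]]'
python3 - <<'E'
from cell import robot, telemetry, read_camera
from h import *
c=read_camera("wrist");d=read_camera("scene");np.savez("w7.npz",**c);np.savez("s7.npz",**d)
y=1.4235;ex=np.array([np.cos(y),np.sin(y)]);ey=np.array([np.sin(y),-np.cos(y)]);O=np.array([.4527,.1417])
W=lambda a,b,z:[*(O+a*ex+b*ey),z]
print("coil exp",proj(c,W(-.055,-.0105,.0965)),"back",proj(c,W(-.068,-.0105,.0965)),"tip",proj(c,W(.049,0,.094)),"flare",proj(c,W(.032,-.0205,.0965)),"O",proj(c,W(0,0,.11)))
u,v=proj(c,W(-.03,-.01,.0965)).astype(int)
i=c["image"][v-100:v+70:2,u-45:u+45].astype(int)
m=(i.max(2)-i.min(2)<50)
print(u-45,v-100)
for k,r in enumerate(m.astype(int)):print(v-100+2*k,''.join('.#'[x] for x in r))
E
```

```text
time: 16.7
tool_pos: [0.4267, 0.0403, 0.3674]
tool_rot: [3.138, -0.0, 1.423]
contact_force: [-0.3, -0.5, -0.5]
opening: 0.0008
grip_force: 0.0
coil exp [280.12486034 148.19217773] back [280.13765902 163.55547705] tip [294.15900238   6.37778987] flare [266.70811212  31.37070137] O [294.27121761  75.64752943]
235 17
17 .....................................................######...............................
19 .....................................................######...............................
21 .....................................................######...............................
23 .....................................................######...............................
25 .....................................................######...............................
27 .....................................................######...............................
29 .........................####........................######...............................
31 .........................#####.......................######...............................
33 ..........................###
[... 6548 characters left out ...]
...................................
173 ..........................................................................................
175 ..........................................................................................
177 ..........................................................................................
179 ..........................................................................................
181 ..........................................................................................
183 ..........................................................................................
185 ..........................................................................................
```

The coil, leg and flare sit within about 2 mm of the home position, and the bow is closed (about 0.01 rad). The arm is clear, so I'm handing in.

```bash
python3 -c "
from cell import robot, telemetry, read_camera
print(robot.hand_in())"
```

```text
the job is handed in; nothing more can be done
None
```

The bar is down and the hairpin's bow has snapped round the open post, within about 2 mm of home by the last wrist picture; the job is handed in at about 17 s, but no verdict came back.

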